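Stow the scraper and open the lock-cap canister

ROBOT

A 6-joint arm with a two-finger parallel gripper is mounted at the origin on the work surface. World frame = base frame: x ahead of the robot, y to its left, z up, the work surface at z = 0. Lengths are in m, angles in rad, forces in N, time in s.
With the tool pointing down it reaches from about 0.375 to 0.9 m from the base axis. Payload 3.1 kg.
Tool frame: the origin (TCP) lies at the very end of the fingers, on their centre line; the grasp point (between the pads) lies 19 mm behind it; z points along the fingers, y is the direction in which the jaws open and shut (so a half turn about z gives the same grasp; the last joint's range is limited). The gripper opens to 85 mm and grips with 20 to 120 N. Pads are 22 mm wide; open, the fingers measure 114 mm over their backs; the gripper's body (76 mm by 85 mm) begins 54 mm behind the grasp point. The pads swing forward as they close: fully open they stand 13 mm farther back than shut.
Start: joints at [-1.524, 0.527, 1.433, -0, 1.181, -0.178], TCP at [0.14, -0.609, 0.231] pointing down, gripper open.
Joint ranges: [-3.08, 3.08], [-0.75, 2.2], [0.22, 2.44], [-1.43, 4.57], [0, 2.65], [-2.85, 2.85]. Speed limits (rad/s): [2.79, 2.79, 3.14, 3.14, 3.14, 3.14].

INTERFACE

Orientations are given as a unit quaternion [x, y, z, w].
In Python, from station import manip gives the robot as it stands. The module is installed in compiled form; this text tells all that it offers.
- The arm moves only by the tool send_rows, never from a script. Its argument "commands" is a list of rows, each an object with "delta_pos": the shift along the world's x, y, z in cm, a list of three; "yaw": the turn about the world's z in rad. A call has 1 to 10 rows; each row shifts and turns the pose as measured when the row begins; what a row does not reach is not made up. A row lasts 1/8 s, in which the tool goes at most 62.5 mm and 10.7 degrees, less where a joint would pass 70% of its speed; a pose out of reach is approached as far as the arm can. A call is refused whole if a number of a shift passes 6.25 or a number of a turn 0.188, either way. A call with a gripper value outside its range is refused whole. "grip" is the closure, from -1 (fully open) to 1 (shut), set as the call begins (left out, the last holds). The fingers move at their own pace and stop on an object; "force" is the grip in N (left out, the last holds). Time passes only in rows, so rows that do not move let the fingers close. It gives the time, the measured TCP pose, the force and the opening at its end, in the units of the state.
- manip.sense(): the state, without advancing time (a new reading comes with each control period).
- manip.snapshot(name): name is "scene" or "top" or "wrist"; returns the picture (400x640x3 uint8, blue, green, red); there is no depth.
- manip.get_calibration(name): a dict with "fx", "fy", "cx", "cy" (pixels), "world_to_cam" (4x4, takes a point from world to camera coordinates); the wrist camera has in their place "mount" (4x4, takes a point from camera to tool coordinates, whose origin is the TCP and whose axes are the flange's). Camera axes: x right, y down, z forward; pixel columns grow to the right and rows downward; lengths in m; the calibration is good to about 2 mm. A picture is of the moment at which its call begins: read the wrist's pose just before it. get_calibration takes no time and is no camera call.
- manip.sign_off(): hands the job in, once; it reports no verdict.
The state is a dict: "t": time; "q": joint angles; "qd": joint speeds; "tau": joint torques, N m; "tcp_pos": TCP position; "tool_rot": TCP orientation; "force": force on the tool from outside, world axes, zero at the start; "ft_torque": the same for the moment, N m; "finger_gap": opening from 0.0 (shut) to 1.0 (fully open).
Only numpy, scipy, OpenCV 4.12 (cv2) and the standard library are available. Lean on these libraries where they do the work, as an engineer would, in place of code of your own. Each camera call takes 0.05 s, during which the arm holds its last target. There are 200 camera calls.

TASK

Get the weighing desk ready: first pick up the scraper and slide it blade-edge down into the slot of the wooden holder, fully home with its handle on the holder's base, and let it go. Then take the cap off the canister without forcing it: its hand is not known, so try loosening it both ways, turn it the way it goes until it stops, and lift it straight off. Finish still holding the cap in the gripper, level and still, about 7 cm above where it sat and over the canister; do not disturb the scale, the scoop or the brass weight.

Things in the scene. Friction and masses are not known exactly. Their poses are not given: they have to be found in the camera images.
- scraper: Scraper standing upright on its long edge, 180 mm long, 120 g, loose. Black handle 90 long x 18 thick x 34 high on the -x half, steel blade 90 long x 4 thick x 36 high on the +x half. Origin: on the underside where handle meets blade; x points along it to the blade's end, z up.
- handle (a point): Good grip point on the scraper's handle: 30 mm behind the scraper's origin (-x), 24 mm above its lower edge; grip across the 18 mm thickness. Axes as the scraper's.
- blade (a point): Middle of the blade's lower edge: 45 mm ahead (+x) of the scraper's origin, at its underside.
- holder: Wooden holder, screwed down. Base 180 (x) x 60 (y) x 10 high. On its +x part two cheeks 80 long, tops 42 above the table; between them a straight slot 10 wide along x, open above and at both ends, its floor the base's top. The blade goes between the cheeks; the bare -x part carries the handle. Origin: centre of the underside, x along the slot towards the cheeks, z up.
- slot (a point): Middle of the slot's floor: 46 mm ahead (+x) of the holder's origin, 10 mm up. The stowed scraper has its blade point within 15 mm of here, blade end to the holder's +x, resting on the base (the wall of the slot lies 5 mm either side of the centre line). Axes as the holder's.
- canister: Aluminium canister 84 mm in diameter on a 110 mm steel foot screwed down to the table; shoulder 84 mm high, then a neck up to 110 mm with the lock that holds the cap, hidden by the cap. Origin: centre of the underside, z up.
- neck (a point): Middle of the neck's top, 110 mm up on the canister's axis. The cap's lock: one way it stops hard after 4 to 10 degrees; the other way it turns easily (under 0.15 N m), without rising, 53 to 59 degrees to a stop; from 45 degrees on to that stop it can be lifted. The free way differs each time and cannot be seen. Locked, it lifts only 1.5 mm.
- cap: Grey cap on the canister, loose, about 80 g: round, 64 mm across, 28 high, with a bar grip on top 50 long x 16 wide, from 28 to 58 mm above the origin; grip the bar across its width. Origin: centre of the skirt's lower rim, 88 mm above the table when seated; x along the bar, z up. It must rise 22 mm to clear the neck.
- scale: Bystander: flat black pocket scale with steel pan, 75 x 130 x 21 mm, loose. Origin: centre of the underside.
- scoop: Bystander: small aluminium measuring scoop, 52 mm across, 22 high, with a tab handle to its -x, loose. Origin: centre of the underside.
- weight: Bystander: brass weight with a knob, 32 mm in diameter, 45 high, loose. Origin: centre of the underside.

How it is judged:
On the way, in this order (a step that is already met when the one before it is completed fails the run):
1. the scraper stands fully home in the holder's slot and is let go (x of scraper in the frame of holder below 0.03 m and horizontal distance between blade and slot below 0.015 m and z of blade in the frame of slot below 0.006 m and angle between the x axis of scraper and the x axis of holder, either way round below 0.12 rad and angle between scraper's own z axis and vertical below 0.12 rad and contact force between the fingers and scraper below 0.2 N), for 0.3 s.
2. the cap is off the canister, held in the gripper (z of cap in the frame of canister above 0.125 m and contact force between cap and canister below 0.05 N and contact force between the fingers and cap above 1 N), for 0.1 s.
At the end, for the whole second after the job is handed in: Scraper let go in the slot: blade point within 15 mm of the slot point, handle over the base, at most 6 mm up, aligned and upright within 0.12 rad. Cap in the fingers alone, 37 mm or more above its seat (origin 125 to 300 mm high), within 60 mm of over the canister, level within 0.3 rad, still (all of step 1 and all of step 2 and horizontal distance between cap and canister below 0.06 m and angle between cap's own z axis and vertical below 0.3 rad and linear speed of cap below 0.03 m/s and height (world z) of cap below 0.3 m); the arm keeps its last pose, push and grip.
It fails at once if the scale, scoop or weight is pushed more than 20 mm (distance of any of scale, scoop, weight from where it was at the start of the episode above 0.02 m).
It fails at once if the cap is forced against its lock (over 100 N) (contact force between cap and canister above 100 N).
It also fails if it takes over 64 s, if anything falls off the work surface, if the arm or the gripper's body presses on something with over 40 N, if the wrist force passes 120 N, or if a joint passes its speed limit or range.

## Working session

There is one attempt and no reset: what is moved stays moved. The work goes in short steps, Python scripts to look and compute and a tool call to move; the robot and the scene stay as the last step left them, time stands still between calls to the robot, and variables do not carry over. Pictures are saved under pics/ and viewed, about 8 in all and at most 12, crops included, and the job is handed in when it is done.

Besides the shell and the picture viewer there is one more tool, called after "Request:" in YAML: its name, and indented under it one key for each argument. send_rows: Moves the arm, as the interface text tells. Its arguments: {"type":"object","properties":{"commands":{"type":"array","items":{"type":"object","properties":{"delta_pos":{"type":"array","items":{"type":"number"}},"yaw":{"type":"number"}}}},"grip":{"type":"number"},"force":{"type":"number"}},"required":["commands"]}

```bash
mkdir -p pics
cat > h.py <<'E'
import numpy as np, cv2
from scipy.spatial.transform import Rotation as R
from station import manip
def cam(name, s=None):
    c=manip.get_calibration(name)
    K=np.array([[c['fx'],0,c['cx']],[0,c['fy'],c['cy']],[0,0,1]])
    if 'world_to_cam' in c: T=np.linalg.inv(np.array(c['world_to_cam']))
    else:
        s=s or manip.sense(); W=np.eye(4); W[:3,:3]=R.from_quat(s['tool_rot']).as_matrix(); W[:3,3]=s['tcp_pos']
        T=W@np.array(c['mount'])
    return K,T
def ray(K,T,uv,z):
    uv=np.atleast_2d(np.array(uv,float)); d=np.c_[uv,np.ones(len(uv))]@np.linalg.inv(K).T@T[:3,:3].T
    o=T[:3,3]; return o+d*((z-o[2])/d[:,2])[:,None]
def proj(K,T,P):
    P=np.atleast_2d(P); p=(P-T[:3,3])@T[:3,:3]@K.T; return p[:,:2]/p[:,2:]
E
python3 - <<'E'
from h import *
s=manip.sense(); print(s)
for n in ('top','scene'):
    im=manip.snapshot(n); cv2.imwrite(f'pics/{n}0.png',im); K,T=cam(n); print(n,K[0,0],T.round(3).tolist())
E
```

```text
{'t': 0.0, 'q': array([-1.52351320e+00,  5.28467851e-01,  1.43388862e+00, -2.47586037e-05,
        1.18138612e+00, -1.78478669e-01]), 'qd': array([ 0.00155266, -0.00072881, -0.00034566, -0.00059816, -0.00120429,
        0.00075977]), 'tau': array([-1.42501369e-03, -4.42356169e+01, -1.78023416e+01, -4.84140637e-04,
        8.29837401e-03,  7.73098407e-06]), 'tcp_pos': array([ 0.13990663, -0.60841531,  0.23033693]), 'tool_rot': array([ 9.93634609e-01,  1.12645942e-01,  5.90420467e-05, -1.07340523e-03]), 'force': array([-0.33548261, -0.34105309,  0.29463572]), 'ft_torque': array([-0.01990924,  0.02429749, -0.01054199]), 'finger_gap': 0.9999908655391387}
top 400.61297259370497 [[-0.004, -0.98, 0.197, 0.375], [-1.0, 0.007, 0.018, -0.013], [-0.019, -0.196, -0.98, 1.083], [0.0, 0.0, 0.0, 1.0]]
scene 453.9152911093174 [[0.338, 0.493, -0.802, 1.52], [0.941, -0.199, 0.274, -0.306], [-0.024, -0.847, -0.531, 0.708], [0.0, 0.0, 0.0, 1.0]]
```

View pics/top0.png

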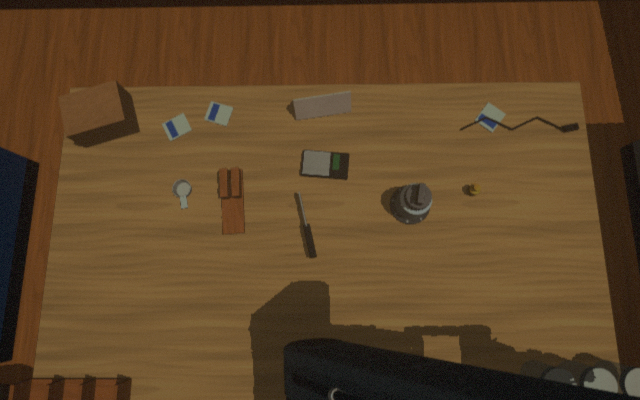

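View pics/scene0.png

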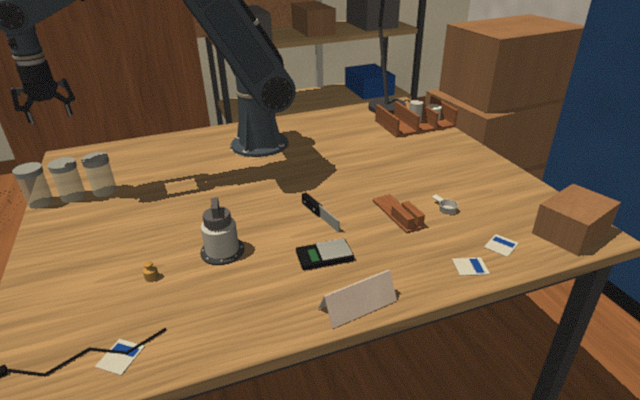

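The top view shows the scraper from blade tip (297,193) to handle end (312,257), and the holder at about (231,200) with its cheeks at the upper end. The canister and cap are at (412,203), with the scale at (325,164), the scoop at (183,188) and the weight at (473,189). Next I'll compute rough positions and check the wrist mount.

Run:
```python
from h import *
K,T=cam('top')
for n,uv,z in [('bladeend',(297,193),.036),('handleend',(312,256),.034),('hold c far',(231,168),.042),('hold near',(234,234),.01),('cap',(420,192),.14),('foot',(411,205),.0),('scale',(325,164),.021),('scoop',(183,188),.02),('weight',(473,189),.02)]:
    print(n,ray(K,T,uv,z)[0].round(3))
print(manip.get_calibration('wrist'))
im=cv2.imread('pics/top0.png')[140:270,160:500]; cv2.imwrite('pics/c0.png',cv2.resize(cv2.convertScaleAbs(im,alpha=1.8),None,fx=2.3,fy=2.3,interpolation=cv2.INTER_CUBIC))
```

```text
bladeend [0.613 0.069 0.036]
handleend [0.445 0.028 0.034]
hold c far [0.682 0.248 0.042]
hold near [0.507 0.24  0.01 ]
cap [ 0.589 -0.236  0.14 ]
foot [ 0.585 -0.242  0.   ]
scale [ 0.698 -0.007  0.021]
scoop [0.633 0.383 0.02 ]
weight [ 0.624 -0.407  0.02 ]
{'fx': 343.42209168934033, 'fy': 343.42209168934033, 'cx': 320.46451955399, 'cy': 198.70187946044516, 'mount': array([[ 1.44439253e-04, -9.61394574e-01, -2.75173496e-01,
         6.98878249e-02],
       [ 9.99999906e-01,  2.61778616e-05,  4.33442853e-04,
         1.23455167e-05],
       [-4.09506154e-04, -2.75173532e-01,  9.61394487e-01,
        -1.42033248e-01],
       [ 0.00000000e+00,  0.00000000e+00,  0.00000000e+00,
         1.00000000e+00]])}
```

View pics/c0.png

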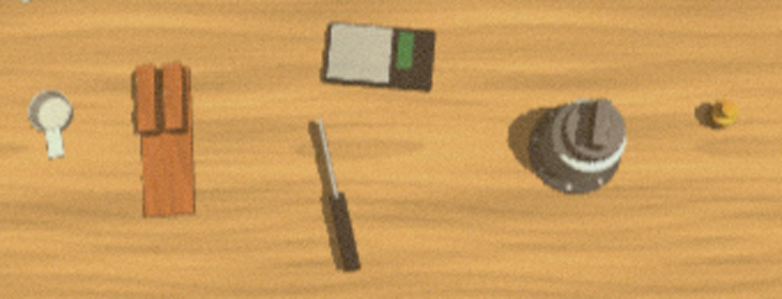

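The scraper, scale, holder and canister are all clear in this view. I'll move over the scraper. The tool yaw (0.226) already nearly matches the scraper's.

Request:
send_rows:
  commands:
    - {"delta_pos": [3.1,6.2,0]}
    - {"delta_pos": [3.1,6.2,0]}
    - {"delta_pos": [3.1,6.2,0]}
    - {"delta_pos": [3.1,6.2,0]}
    - {"delta_pos": [3.1,6.2,0]}
    - {"delta_pos": [3.1,6.2,0]}
    - {"delta_pos": [3.1,6.2,0]}
    - {"delta_pos": [3.1,6.2,0]}
    - {"delta_pos": [3.1,6.2,0]}
    - {"delta_pos": [3.1,6.2,0]}
  grip: -1

```text
validation failed for argument at $.co...
```

Request:
send_rows:
  commands:
    - {"delta_pos": [5,3.5,0]}
    - {"delta_pos": [0,2,0]}
    - {"delta_pos": [0,0,0]}
    - {"delta_pos": [0,0,0]}

```text
validation failed for argument at $.co...
```

Run:
```python
from h import *
s=manip.sense(); print(s['t'],s['tcp_pos'],R.from_quat(s['tool_rot']).as_matrix()[:,0],s['qd'].round(3))
im=manip.snapshot('wrist'); cv2.imwrite('pics/w1.png',im); np.savez('w1.npz',im=im,p=s['tcp_pos'],q=s['tool_rot'])
```

```text
0.1 [ 0.13992128 -0.60846228  0.23042327] [9.74618292e-01 2.23872863e-01 3.54991881e-04] [ 0.001 -0.003 -0.002  0.001 -0.     0.001]
```

View pics/w1.png

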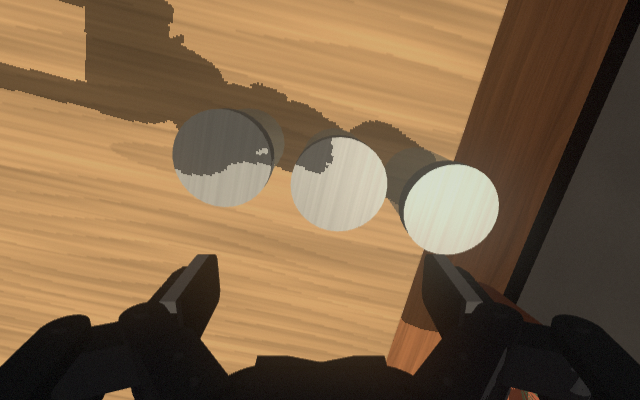

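That call was refused because each row also needs a yaw value, so the arm hasn't moved. This picture shows jars near the start pose and is no use. I'll resend with yaw.

Request:
send_rows:
  commands:
    - {"delta_pos": [3.1,6.2,0],"yaw": 0}
    - {"delta_pos": [3.1,6.2,0],"yaw": 0}
    - {"delta_pos": [3.1,6.2,0],"yaw": 0}
    - {"delta_pos": [3.1,6.2,0],"yaw": 0}
    - {"delta_pos": [3.1,6.2,0],"yaw": 0}
    - {"delta_pos": [3.1,6.2,0],"yaw": 0}
    - {"delta_pos": [3.1,6.2,0],"yaw": 0}
    - {"delta_pos": [3.1,6.2,0],"yaw": 0}
    - {"delta_pos": [3.1,6.2,0],"yaw": 0}
    - {"delta_pos": [3.1,6.2,0],"yaw": 0}
  grip: -1

```text
t: 1.4
tcp_pos: [0.4186, -0.0475, 0.2297]
tool_rot: [0.994, 0.107, 0.002, 0.002]
force: [0.9, -1.2, -0.0]
finger_gap: 0.998
```

Request:
send_rows:
  commands:
    - {"delta_pos": [5,5,0],"yaw": 0}
    - {"delta_pos": [2,2,0],"yaw": 0}
    - {"delta_pos": [0,0,0],"yaw": 0}
    - {"delta_pos": [0,0,0],"yaw": 0}

```text
t: 1.9
tcp_pos: [0.4828, 0.0216, 0.2292]
tool_rot: [0.994, 0.111, 0.002, 0.002]
force: [1.0, -0.1, -0.5]
finger_gap: 0.997
```

Run:
```python
from h import *
s=manip.sense(); print(s['t'],s['tcp_pos'],R.from_quat(s['tool_rot']).as_matrix()[:,0],s['qd'].round(3))
im=manip.snapshot('wrist'); cv2.imwrite('pics/w2.png',im); np.savez('w2.npz',im=im,p=s['tcp_pos'],q=s['tool_rot'])
```

```text
1.9 [0.48282094 0.02161149 0.2292187 ] [0.97531875 0.22078533 0.00267928] [ 0.006  0.003 -0.003  0.    -0.003 -0.002]
```

View pics/w2.png

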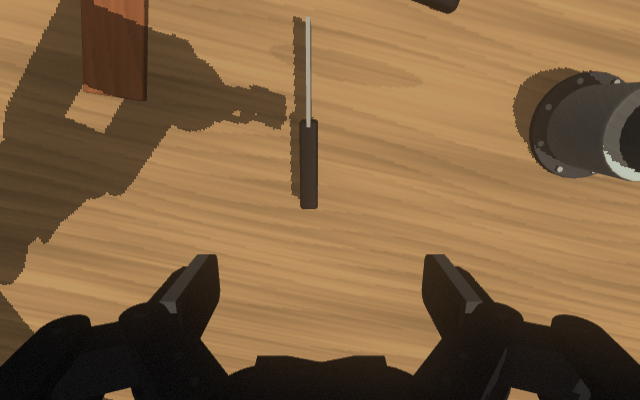

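The scraper is vertical in the wrist view: blade end about (308,17), handle end about (309,208), handle 300–318 px wide. The near end of the holder base is at (85–147, 95). I'll measure the scraper by mask.

Run:
```python
from h import *
d=np.load('w2.npz'); im=d['im']; K,T=cam('wrist',dict(tcp_pos=d['p'],tool_rot=d['q']))
g=im.max(axis=2)
for v in (25,60,100,130,150,170,190,200): print(v,g[v,288:326].tolist())
print(g[195:216,309].tolist(), im[10:24,308].max(axis=1).tolist())
a=ray(K,T,(308.3,17),.036)[0];b=ray(K,T,(308.7,208),.034)[0]
u=(a-b)[:2]; L=np.linalg.norm(u);u/=L; print(a,b,L,'yaw',np.arctan2(u[1],u[0]),'tool yaw',np.arctan2(.2208,.9753))
print('grip',b[:2]+u*.06, 'grip from blade end',a[:2]-u*.12)
```

```text
25 [169, 169, 167, 166, 165, 164, 91, 92, 94, 93, 94, 92, 92, 92, 91, 88, 89, 110, 173, 172, 172, 171, 110, 143, 164, 165, 169, 170, 172, 174, 176, 178, 178, 181, 183, 184, 185, 186]
60 [166, 164, 164, 163, 162, 160, 88, 91, 92, 91, 91, 90, 89, 91, 92, 92, 92, 98, 174, 173, 173, 172, 109, 143, 174, 174, 176, 175, 177, 175, 176, 174, 176, 173, 175, 174, 172, 170]
100 [176, 173, 174, 171, 171, 169, 112, 93, 91, 92, 92, 92, 91, 90, 91, 92, 91, 94, 149, 171, 170, 171, 127, 119, 167, 170, 168, 168, 171, 171, 173, 175, 178, 178, 180, 181, 185, 185]
130 [177, 177, 177, 95, 95, 95, 96, 95, 96, 94, 95, 67, 54, 55, 60, 61, 60, 61, 60, 62, 63, 61, 63, 65, 65, 65, 68, 61, 57, 63, 174, 172, 172, 170, 169, 167, 166, 164]
150 [170, 173, 171, 94, 93, 94, 95, 94, 95, 93, 94, 80, 55, 54, 57, 59, 60, 59, 60, 61, 61, 63, 62, 64, 64, 65, 64, 61, 58, 64, 174, 174, 170, 169, 169, 167, 166, 165]
170 [178, 174, 116, 95, 96, 92, 95, 95, 93, 94, 95, 93, 53, 57, 60, 60, 61, 61, 62, 63, 62, 63, 64, 65, 67, 65, 68, 65, 59, 65, 177, 179, 179, 179, 182, 181, 180, 181]
190 [162, 161, 159, 147, 89, 88, 89, 88, 88, 90, 89, 88, 60, 56, 59, 61, 62, 61, 63, 62, 63, 64, 66, 65, 66, 66, 69, 64, 59, 73, 161, 172, 171, 171, 170, 171, 171, 173]
200 [175, 176, 174, 176, 174, 175, 174, 173, 173, 172, 173, 169, 72, 59, 59, 62, 64, 62, 64, 62, 64, 64, 66, 65, 68, 67, 68, 64, 62, 80, 178, 179, 180, 180, 179, 178, 178, 175]
[66, 67, 65, 64, 66, 64, 66, 64, 65, 65, 65, 65, 66, 60, 162, 165, 163, 163, 160, 161, 163] [179, 179, 178, 176, 175, 177, 178, 174, 173, 173, 173, 173, 173, 173]
[0.61833827 0.06244325 0.036     ] [0.44519714 0.02461793 0.034     ] 0.17722473148851908 yaw 0.21508598862250053 tool yaw 0.2226388576595833
grip [0.50381462 0.03742381] grip from blade end [0.5011033  0.03683148]
```

Request:
send_rows:
  commands:
    - {"delta_pos": [1.9,1.5,-4],"yaw": -0.007}
    - {"delta_pos": [0,0,-5],"yaw": 0}
    - {"delta_pos": [0,0,-5],"yaw": 0}
    - {"delta_pos": [0,0,-4],"yaw": 0}
    - {"delta_pos": [0,0,0],"yaw": 0}

```text
t: 2.58
tcp_pos: [0.5012, 0.03, 0.0474]
tool_rot: [0.995, 0.102, 0.004, 0.003]
force: [-0.1, 0.9, -0.0]
finger_gap: 1.0
```

Request:
send_rows:
  commands:
    - {"delta_pos": [0.1,0.7,0],"yaw": 0.012}
    - {"delta_pos": [0,0,-2.5],"yaw": 0}
    - {"delta_pos": [0,0,-1.5],"yaw": 0}
    - {"delta_pos": [0,0,0],"yaw": 0}

```text
t: 3.08
tcp_pos: [0.5066, 0.0358, 0.013]
tool_rot: [0.994, 0.107, 0.01, 0.004]
force: [-0.9, -0.3, -0.5]
finger_gap: 0.999
```

Request:
send_rows:
  commands:
    - {"delta_pos": [-0.4,0.1,-0.7],"yaw": 0}
    - {"delta_pos": [0,0,0],"yaw": 0}

```text
t: 3.32
tcp_pos: [0.5032, 0.0369, 0.0073]
tool_rot: [0.994, 0.107, 0.011, 0.005]
force: [0.7, 0.2, 0.2]
finger_gap: 0.999
```

Request:
send_rows:
  commands:
    - {"delta_pos": [0,0,0],"yaw": 0}
    - {"delta_pos": [0,0,0],"yaw": 0}
    - {"delta_pos": [0,0,0],"yaw": 0}
    - {"delta_pos": [0,0,0],"yaw": 0}
    - {"delta_pos": [0,0,0],"yaw": 0}
    - {"delta_pos": [0,0,0],"yaw": 0}
  grip: 1
  force: 50

```text
t: 4.08
tcp_pos: [0.5038, 0.0369, 0.0082]
tool_rot: [0.994, 0.107, 0.012, 0.005]
force: [-0.7, 1.0, 0.4]
finger_gap: 0.2
```

Request:
send_rows:
  commands:
    - {"delta_pos": [0,0,3],"yaw": 0}
    - {"delta_pos": [0,0,5],"yaw": 0}
    - {"delta_pos": [0,2,5],"yaw": 0}
    - {"delta_pos": [0,4,5],"yaw": -0.05}
    - {"delta_pos": [0,4,2],"yaw": -0.05}
    - {"delta_pos": [0,3,0],"yaw": -0.05}
    - {"delta_pos": [0,0,0],"yaw": 0}
    - {"delta_pos": [0,0,0],"yaw": 0}

```text
t: 5.08
tcp_pos: [0.5009, 0.1687, 0.2113]
tool_rot: [1.0, 0.029, 0.01, 0.004]
force: [0.9, 0.6, -1.2]
finger_gap: 0.202
```

Run:
```python
from h import *
s=manip.sense(); print(s['t'],s['tcp_pos'],R.from_quat(s['tool_rot']).as_matrix().round(3).tolist(),s['qd'].round(3))
im=manip.snapshot('wrist'); cv2.imwrite('pics/w3.png',im); np.savez('w3.npz',im=im,p=s['tcp_pos'],q=s['tool_rot'])
```

```text
5.075 [0.50087536 0.16874545 0.21127144] [[0.998, 0.059, 0.02], [0.059, -0.998, -0.008], [0.019, 0.009, -1.0]] [0.01  0.002 0.005 0.004 0.001 0.   ]
```

View pics/w3.png

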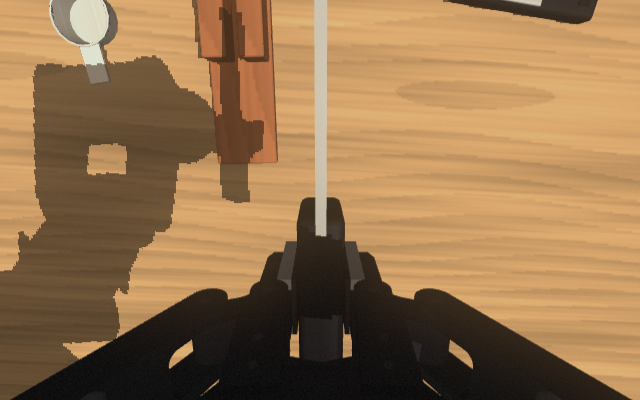

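The holder is at left: base near corners at (218,163) and (278,162), cheek near ends at v≈58. The scraper is held straight, with the blade at u≈315–326. I'll move closer to the stow position so the whole holder is in view.

Request:
send_rows:
  commands:
    - {"delta_pos": [3,1,0],"yaw": 0}
    - {"delta_pos": [3,1.5,0],"yaw": 0}
    - {"delta_pos": [0,0,0],"yaw": 0}
    - {"delta_pos": [0,0,0],"yaw": 0}

```text
t: 5.62
tcp_pos: [0.5599, 0.189, 0.208]
tool_rot: [1.0, 0.026, 0.005, 0.005]
force: [-0.1, 0.2, -0.9]
finger_gap: 0.202
```

Run:
```python
from h import *
s=manip.sense(); print(s['t'],s['tcp_pos'],R.from_quat(s['tool_rot']).as_matrix().round(3).tolist(),s['qd'].round(3))
im=manip.snapshot('wrist'); cv2.imwrite('pics/w4.png',im); np.savez('w4.npz',im=im,p=s['tcp_pos'],q=s['tool_rot'])
c=cv2.convertScaleAbs(im[0:240,180:380],alpha=1.5); cv2.imwrite('pics/w4c.png',cv2.resize(c,None,fx=2.5,fy=2.5,interpolation=cv2.INTER_CUBIC))
```

```text
5.625 [0.55987858 0.18900469 0.20799735] [[0.999, 0.053, 0.011], [0.053, -0.999, -0.01], [0.01, 0.011, -1.0]] [-0.011  0.011 -0.013 -0.001 -0.008 -0.002]
```

View pics/w4c.png

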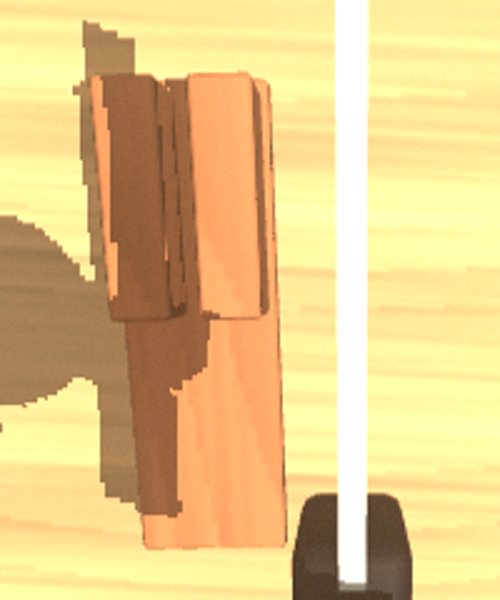

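The crop (2.5x, offset u 180) shows the cheek tops:

| Cheek top | Near edge | Far edge |
|---|---|---|
| Left cheek, inner edge | (169,318) | (156,75) |
| Right cheek, inner edge | (203,317) | (189,73) |

The base near end is at v≈548, u 145–287, and the blade is at u 337–367. I'll compute from these.

Run:
```python
from h import *
d=np.load('w4.npz'); im=d['im']; p=d['p']; K,T=cam('wrist',dict(tcp_pos=p,tool_rot=d['q']))
c=lambda u,v:(u/2.5+180-.3,v/2.5-.3)
z=.042
N=ray(K,T,[c(110,319),c(169,318),c(203,317),c(260,318)],z); F=ray(K,T,[c(90,75),c(156,75),c(189,73),c(249,73)],z)
B=ray(K,T,[c(145,548),c(287,546)],.01)
print(N.round(4),F.round(4),B.round(4),sep='\n')
n=N[1:3].mean(0);f=F[1:3].mean(0);u=(f-n)[:2];L=np.linalg.norm(u);u/=L
print('len',L,'slot yaw',np.arctan2(u[1],u[0]))
b=B.mean(0); w=np.array([-u[1],u[0]]); print('base end offset from slot line',(b[:2]-n[:2])@w,'along',(b[:2]-n[:2])@u)
g=im[:,:,0].astype(int)
m=[]
for v in range(10,190,10):
    r=g[v,300:340]; i=np.where(r>r.max()-45)[0]; m.append((v,300+i[0],300+i[-1]))
print(m)
uv=[((a+b)/2,v) for v,a,b in m]; P=ray(K,T,uv,p[2]+.028); k=np.polyfit(P[:,0],P[:,1],1); print('blade yaw',np.arctan(k[0]),'y at tcp x - tcp y',np.polyval(k,p[0])-p[1], 'range x',P[[0,-1],0]-p[0])
mid=(n+f)[:2]/2; print('slot mid',mid)
```

```text
[[0.6042 0.2747 0.042 ]
 [0.6057 0.254  0.042 ]
 [0.6066 0.2421 0.042 ]
 [0.6073 0.2221 0.042 ]]
[[0.6825 0.2795 0.042 ]
 [0.6837 0.258  0.042 ]
 [0.6849 0.2472 0.042 ]
 [0.6859 0.2276 0.042 ]]
[[0.5085 0.2705 0.01  ]
 [0.5123 0.2114 0.01  ]]
len 0.07824790458825785 slot yaw 0.058337365333713524
base end offset from slot line -0.001505970435938666 along -0.09595339510484654
[(10, np.int64(314), np.int64(326)), (20, np.int64(314), np.int64(326)), (30, np.int64(314), np.int64(326)), (40, np.int64(314), np.int64(326)), (50, np.int64(314), np.int64(326)), (60, np.int64(314), np.int64(326)), (70, np.int64(314), np.int64(326)), (80, np.int64(314), np.int64(326)), (90, np.int64(314), np.int64(326)), (100, np.int64(315), np.int64(326)), (110, np.int64(315), np.int64(326)), (120, np.int64(315), np.int64(326)), (130, np.int64(315), np.int64(326)), (140, np.int64(315), np.int64(326)), (150, np.int64(315), np.int64(326)), (160, np.int64(315), np.int64(326)), (170, np.int64(315), np.int64(326)), (180, np.int64(315), np.int64(326))]
blade yaw 0.0572761699031458 y at tcp x - tcp y 2.718569181658914e-05 range x [0.09561594 0.04341277]
slot mid [0.64520635 0.25032868]
```

The blade yaw (0.057) matches the slot (0.058), and the slot centre is (0.645, 0.250). The TCP target is about (0.569, 0.246).

Request:
send_rows:
  commands:
    - {"delta_pos": [0.3,3,0],"yaw": 0}
    - {"delta_pos": [0.3,2.5,0],"yaw": 0}
    - {"delta_pos": [0.2,0.5,-4],"yaw": 0}
    - {"delta_pos": [0,0,-4],"yaw": 0}
    - {"delta_pos": [0,0,-3],"yaw": 0}
    - {"delta_pos": [0,0,0],"yaw": 0}

```text
t: 6.42
tcp_pos: [0.5637, 0.2464, 0.0963]
tool_rot: [1.0, 0.025, 0.004, 0.006]
force: [0.2, 0.5, -1.0]
finger_gap: 0.201
```

Request:
send_rows:
  commands:
    - {"delta_pos": [0.6,-0.05,-1],"yaw": 0.007}
    - {"delta_pos": [0,0,-1],"yaw": 0}
    - {"delta_pos": [0,0,0],"yaw": 0}
    - {"delta_pos": [0,0,0],"yaw": 0}

```text
t: 6.92
tcp_pos: [0.5725, 0.2457, 0.079]
tool_rot: [1.0, 0.028, 0.007, 0.005]
force: [-0.3, -0.2, -1.0]
finger_gap: 0.202
```

Run:
```python
from h import *
s=manip.sense(); M=R.from_quat(s['tool_rot']).as_matrix(); print(s['t'],s['tcp_pos'],M.round(4).tolist(),np.arctan2(M[1,0],M[0,0]))
im=manip.snapshot('wrist'); np.savez('w5.npz',im=im,p=s['tcp_pos'],q=s['tool_rot'])
c=cv2.convertScaleAbs(im[0:240,220:420],alpha=1.2); cv2.imwrite('pics/w5c.png',cv2.resize(c,None,fx=2.5,fy=2.5,interpolation=cv2.INTER_CUBIC))
```

```text
6.925 [0.57245591 0.24571609 0.078965  ] [[0.9983, 0.0559, 0.0144], [0.056, -0.9984, -0.01], [0.0138, 0.0108, -0.9998]] 0.056062063379823404
```

View pics/w5c.png

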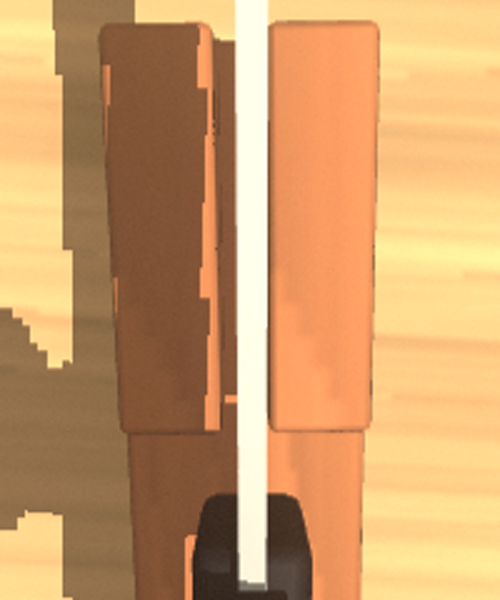

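The blade (u 238–267, mid 252) is over the slot but a little to the right. The cheeks' outer mid is 246 near and 240 far, so I need about +1.2 mm in y at the slot and +0.012 yaw. I'll correct that before descending.

Request:
send_rows:
  commands:
    - {"delta_pos": [-0.35,0.06,0],"yaw": 0.014}
    - {"delta_pos": [0,0,0],"yaw": 0}
    - {"delta_pos": [0,0,0],"yaw": 0}

```text
t: 7.35
tcp_pos: [0.5688, 0.2466, 0.0799]
tool_rot: [0.999, 0.036, 0.008, 0.005]
force: [-0.4, 0.6, -0.8]
finger_gap: 0.2
```

Run:
```python
from h import *
s=manip.sense(); M=R.from_quat(s['tool_rot']).as_matrix(); print(s['t'],s['tcp_pos'],M[:,2],np.arctan2(M[1,0],M[0,0]))
```

```text
7.35 [0.56875178 0.24662206 0.079863  ] [ 0.01557729 -0.00948497 -0.99983368] 0.07149388610586864
```

Request:
send_rows:
  commands:
    - {"delta_pos": [0,-0.06,-0.7],"yaw": -0.004}
    - {"delta_pos": [0,0,-0.8],"yaw": 0}
    - {"delta_pos": [0,0,-0.8],"yaw": 0}
    - {"delta_pos": [0,0,0],"yaw": 0}

```text
t: 7.85
tcp_pos: [0.5684, 0.2458, 0.0546]
tool_rot: [0.999, 0.034, 0.007, 0.005]
force: [0.3, -0.0, -0.7]
finger_gap: 0.204
```

Run:
```python
from h import *
s=manip.sense(); M=R.from_quat(s['tool_rot']).as_matrix(); print(s['t'],s['tcp_pos'],M[:,2],np.arctan2(M[1,0],M[0,0]),s['force'])
```

```text
7.85 [0.5683784  0.24583941 0.05461203] [ 0.01440088 -0.00983154 -0.99984797] 0.06714291341688074 [ 0.34567078 -0.04069182 -0.65815314]
```

Lower edge at about z=0.046. Continuing down.

Request:
send_rows:
  commands:
    - {"delta_pos": [0,0.03,-0.6],"yaw": 0}
    - {"delta_pos": [0,0,-0.6],"yaw": 0}
    - {"delta_pos": [0,0,-0.6],"yaw": 0}
    - {"delta_pos": [0,0,0],"yaw": 0}

```text
t: 8.35
tcp_pos: [0.5685, 0.2462, 0.0352]
tool_rot: [0.999, 0.034, 0.007, 0.005]
force: [-0.4, -0.7, -1.5]
finger_gap: 0.2
```

Request:
send_rows:
  commands:
    - {"delta_pos": [0,0,-0.6],"yaw": 0}
    - {"delta_pos": [0,0,-0.5],"yaw": 0}
    - {"delta_pos": [0,0,-0.3],"yaw": 0}
    - {"delta_pos": [0,0,0],"yaw": 0}

```text
t: 8.85
tcp_pos: [0.5687, 0.2462, 0.0204]
tool_rot: [0.999, 0.034, 0.007, 0.005]
force: [-0.0, 1.0, -2.2]
finger_gap: 0.202
```

Request:
send_rows:
  commands:
    - {"delta_pos": [0,0,-0.2],"yaw": 0}
    - {"delta_pos": [0,0,-0.1],"yaw": 0}
    - {"delta_pos": [0,0,0],"yaw": 0}

```text
t: 9.22
tcp_pos: [0.5689, 0.2464, 0.0187]
tool_rot: [0.999, 0.034, 0.008, 0.005]
force: [-1.6, 0.1, -0.2]
finger_gap: 0.202
```

Request:
send_rows:
  commands:
    - {"delta_pos": [0,0,0],"yaw": 0}
    - {"delta_pos": [0,0,0],"yaw": 0}
    - {"delta_pos": [0,0,0],"yaw": 0}
    - {"delta_pos": [0,0,0],"yaw": 0}
    - {"delta_pos": [0,0,0],"yaw": 0}
  grip: -1

```text
t: 9.85
tcp_pos: [0.5697, 0.2465, 0.0187]
tool_rot: [0.999, 0.033, 0.009, 0.005]
force: [-0.1, -0.2, 0.2]
finger_gap: 0.999
```

Request:
send_rows:
  commands:
    - {"delta_pos": [0,0,2],"yaw": 0}
    - {"delta_pos": [0,0,5],"yaw": 0}
    - {"delta_pos": [0,0,5],"yaw": 0}
    - {"delta_pos": [0,-2,5],"yaw": 0}
    - {"delta_pos": [0,-4,3],"yaw": 0}
    - {"delta_pos": [0,0,0],"yaw": 0}

```text
t: 10.6
tcp_pos: [0.5695, 0.1854, 0.2317]
tool_rot: [0.999, 0.034, 0.012, 0.005]
force: [0.4, 0.5, -0.7]
finger_gap: 1.001
```

Run:
```python
from h import *
s=manip.sense(); M=R.from_quat(s['tool_rot']).as_matrix(); print(s['t'],s['tcp_pos'],M.round(3).tolist())
im=manip.snapshot('wrist'); np.savez('w6.npz',im=im,p=s['tcp_pos'],q=s['tool_rot']); cv2.imwrite('pics/w6.png',im)
```

```text
10.6 [0.56950417 0.18542448 0.23169279] [[0.997, 0.069, 0.025], [0.069, -0.998, -0.009], [0.024, 0.011, -1.0]]
```

View pics/w6.png

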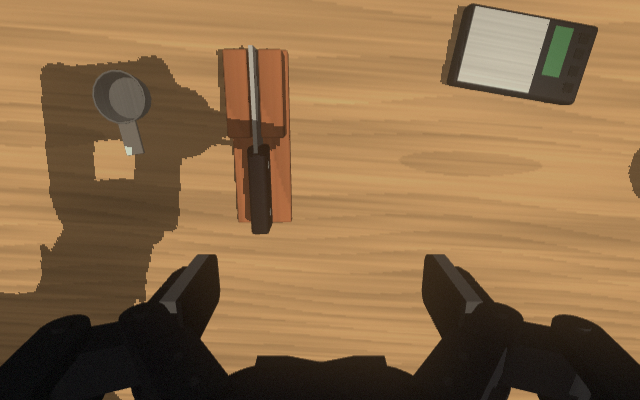

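The scraper stands in the slot: blade end at about (252,45), handle rear at about (261,233). The scale and scoop are where they were. A quick numeric check, then on to the cap.

Run:
```python
from h import *
d=np.load('w6.npz'); K,T=cam('wrist',dict(tcp_pos=d['p'],tool_rot=d['q']))
a=ray(K,T,(252,45),.046)[0][:2];b=ray(K,T,(261,233),.044)[0][:2];u=(a-b);L=np.linalg.norm(u);u/=L
h=ray(K,T,[(254.5,138),(254,50)],.042); B=ray(K,T,[(239,222),(291,222)],.01)
print(a,b,L,np.arctan2(u[1],u[0]),'blade pt',a-u*.045,b+u*.135,'cheek near/far',h,'base end',B)
```

```text
[0.68675426 0.25219007] [0.50974597 0.24009024] 0.17742136083621787 0.06825123611422654 blade pt [0.64185903 0.24912115] [0.64443166 0.24929701] cheek near/far [[0.60507923 0.24900947 0.042     ]
 [0.68333287 0.25105808 0.042     ]] base end [[0.50827042 0.26985887 0.01      ]
 [0.51203904 0.21199812 0.01      ]]
```

Request:
send_rows:
  commands:
    - {"delta_pos": [-0.6,-6.2,0.5],"yaw": 0.05}
    - {"delta_pos": [-0.6,-6.2,0.5],"yaw": 0.05}
    - {"delta_pos": [-0.6,-6.2,0.5],"yaw": 0.05}
    - {"delta_pos": [-0.6,-6.2,0.5],"yaw": 0}
    - {"delta_pos": [-0.6,-6.2,0],"yaw": 0}
    - {"delta_pos": [-0.6,-6.2,0],"yaw": 0}
    - {"delta_pos": [-0.6,-4,0],"yaw": 0}
    - {"delta_pos": [0,0,0],"yaw": 0}
    - {"delta_pos": [0,0,0],"yaw": 0}

```text
t: 11.78
tcp_pos: [0.5221, -0.2243, 0.2438]
tool_rot: [0.993, 0.117, 0.007, -0.003]
force: [-0.5, 1.2, -0.4]
finger_gap: 0.999
```

Run:
```python
from h import *
s=manip.sense(); M=R.from_quat(s['tool_rot']).as_matrix(); print(s['t'],s['tcp_pos'],M.round(3).tolist(),s['q'])
im=manip.snapshot('wrist'); np.savez('w7.npz',im=im,p=s['tcp_pos'],q=s['tool_rot']); cv2.imwrite('pics/w7.png',cv2.convertScaleAbs(im,alpha=1.5))
```

```text
11.775 [ 0.52213273 -0.2242725   0.24379702] [[0.972, 0.233, 0.013], [0.233, -0.972, 0.007], [0.015, -0.004, -1.0]] [-0.60940019  0.43248074  1.57025473  0.0147253   1.1317908   0.71993249]
```

View pics/w7.png

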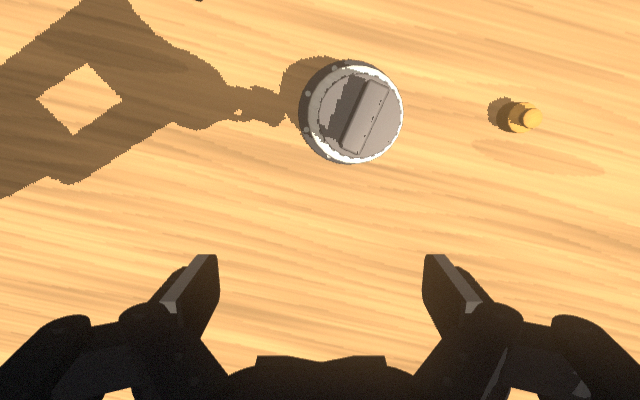

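The cap sits centred at about (355,113), with its bar running from (380,80) to (352,152). The weight is at (520,118). I'll zoom in on the cap to get the bar's angle.

Run:
```python
from h import *
im=np.load('w7.npz')['im']
c=cv2.convertScaleAbs(im[50:175,290:415],alpha=1.8); cv2.imwrite('pics/w7c.png',cv2.resize(c,None,fx=4.8,fy=4.8,interpolation=cv2.INTER_CUBIC))
```

```text
(no output)
```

View pics/w7c.png

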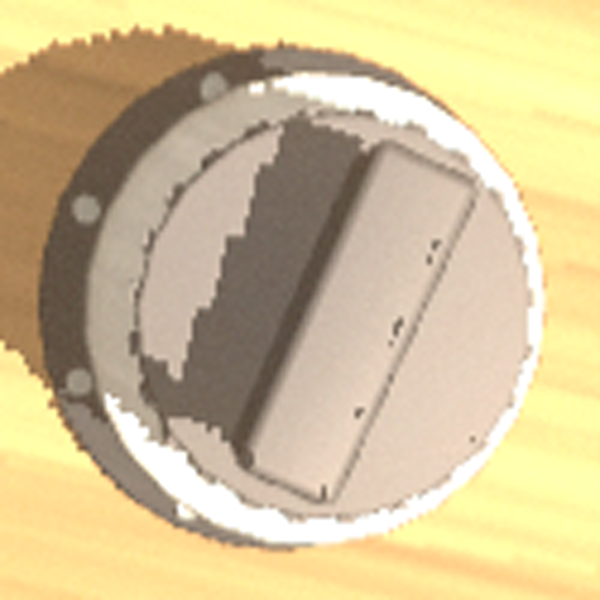

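Bar top corners in the crop (4.8x, offset 290,50): (378,145), (472,185), (335,497), (250,462). The cap disc is centred at about (332,314) and the body ring at (317,308).

Run:
```python
from h import *
d=np.load('w7.npz'); K,T=cam('wrist',dict(tcp_pos=d['p'],tool_rot=d['q']))
c=lambda q:np.array(q,float)/4.8+[290,50]-.4
P=ray(K,T,c([(378,145),(472,185),(335,497),(250,462)]),.146)[:,:2]
print(P.round(4), P.mean(0), np.linalg.norm(P[0]-P[1]),np.linalg.norm(P[1]-P[2]))
for a,b in((2,1),(3,0)): e=P[b]-P[a]; print(np.arctan2(e[1],e[0]))
print('disc',ray(K,T,c([(332,314)]),.116),'body',ray(K,T,c([(317,308)]),.084))
print('tool yaw',np.arctan2(.233,.972))
```

```text
[[ 0.6116 -0.2353]
 [ 0.6096 -0.2494]
 [ 0.5632 -0.2422]
 [ 0.5653 -0.2289]] [ 0.58743364 -0.23895931] 0.014276660150530075 0.04691941863120575
-0.1530629071429925
-0.1362202015632326
disc [[ 0.58821976 -0.23827385  0.116     ]] body [[ 0.58860551 -0.23886316  0.084     ]]
tool yaw 0.23527258598871031
```

Request:
send_rows:
  commands:
    - {"delta_pos": [2.2,-0.5,0],"yaw": -0.12}
    - {"delta_pos": [2.2,-0.5,0],"yaw": -0.12}
    - {"delta_pos": [2.2,-0.4,-2],"yaw": -0.12}
    - {"delta_pos": [0,0,-3],"yaw": 0}
    - {"delta_pos": [0,0,-2],"yaw": 0}
    - {"delta_pos": [0,0,0],"yaw": 0}

```text
t: 12.58
tcp_pos: [0.5921, -0.2245, 0.1716]
tool_rot: [0.998, -0.06, 0.006, -0.003]
force: [0.2, 0.2, 0.3]
finger_gap: 0.998
```

```bash
cat > st.py <<'E'
from h import *
s=manip.sense(); M=R.from_quat(s['tool_rot']).as_matrix(); print(s['t'],s['tcp_pos'].round(4),'z',M[:,2].round(3),'yaw',np.arctan2(M[1,0],M[0,0]).round(4),'F',s['force'].round(1),'T',s['ft_torque'].round(2),'gap',round(s['finger_gap'],3),'q6',s['q'][5].round(2))
E
python3 st.py
```

```text
12.575 [ 0.5921 -0.2245  0.1716] z [ 0.013  0.006 -1.   ] yaw -0.1208 F [0.2 0.2 0.3] T [ 0.02 -0.02  0.01] gap 0.998 q6 1.14
```

Request:
send_rows:
  commands:
    - {"delta_pos": [-0.4,-1.4,0],"yaw": -0.025}
    - {"delta_pos": [0,0,0],"yaw": 0}
    - {"delta_pos": [0,0,-2],"yaw": 0}
    - {"delta_pos": [0,0,-1.5],"yaw": 0}
    - {"delta_pos": [0,0,0],"yaw": 0}

```text
t: 13.2
tcp_pos: [0.5903, -0.2396, 0.1404]
tool_rot: [0.997, -0.073, 0.01, -0.002]
force: [0.3, -0.2, 1.0]
finger_gap: 1.002
```

```bash
python3 st.py
```

```text
13.2 [ 0.5903 -0.2396  0.1404] z [ 0.02   0.002 -1.   ] yaw -0.1464 F [ 0.3 -0.2  1. ] T [-0.06  0.05  0.02] gap 1.002 q6 1.14
```

Request:
send_rows:
  commands:
    - {"delta_pos": [-0.2,0.1,-1.1],"yaw": 0}
    - {"delta_pos": [0,0,-0.6],"yaw": 0}
    - {"delta_pos": [0,0,0],"yaw": 0}

```text
t: 13.58
tcp_pos: [0.5888, -0.239, 0.1234]
tool_rot: [0.997, -0.073, 0.011, -0.001]
force: [-0.2, 0.9, -0.9]
finger_gap: 1.001
```

```bash
python3 st.py
```

```text
13.575 [ 0.5888 -0.239   0.1234] z [ 0.022  0.001 -1.   ] yaw -0.1466 F [-0.2  0.9 -0.9] T [-0.01  0.04 -0.03] gap 1.001 q6 1.14
```

Request:
send_rows:
  commands:
    - {"delta_pos": [0,0,-0.1],"yaw": 0}
    - {"delta_pos": [0,0,0],"yaw": 0}
    - {"delta_pos": [0,0,0],"yaw": 0}
    - {"delta_pos": [0,0,0],"yaw": 0}
    - {"delta_pos": [0,0,0],"yaw": 0}
    - {"delta_pos": [0,0,0],"yaw": 0}
  grip: 1
  force: 35

```text
t: 14.32
tcp_pos: [0.5893, -0.2392, 0.1232]
tool_rot: [0.997, -0.073, 0.012, -0.001]
force: [-0.1, -0.7, -0.6]
finger_gap: 0.18
```

```bash
python3 st.py
```

```text
14.325 [ 0.5893 -0.2392  0.1232] z [ 0.024 -0.    -1.   ] yaw -0.1463 F [-0.1 -0.7 -0.6] T [ 0.05 -0.01  0.07] gap 0.18 q6 1.14
```

Request:
send_rows:
  commands:
    - {"delta_pos": [0,0,0],"yaw": 0.06}
    - {"delta_pos": [0,0,0],"yaw": 0.06}

```text
t: 14.58
tcp_pos: [0.5891, -0.2391, 0.1233]
tool_rot: [1.0, -0.012, 0.011, -0.002]
force: [-0.6, -0.9, -0.4]
finger_gap: 0.181
```

```bash
python3 st.py
```

```text
14.575 [ 0.5891 -0.2391  0.1233] z [ 0.023  0.003 -1.   ] yaw -0.0246 F [-0.6 -0.9 -0.4] T [-0.01  0.08 -0.74] gap 0.181 q6 1.02
```

At +0.12 rad (7°) the opposing torque is 0.74 N m, well over the 0.15 N m of free turning, so that is the hard stop. Turning the other way.

Request:
send_rows:
  commands:
    - {"delta_pos": [0,0,0],"yaw": -0.1}
    - {"delta_pos": [0,0,0],"yaw": -0.1}
    - {"delta_pos": [0,0,0],"yaw": -0.1}

```text
t: 14.95
tcp_pos: [0.5894, -0.2395, 0.1232]
tool_rot: [0.986, -0.166, 0.012, 0.0]
force: [0.5, -0.1, -0.5]
finger_gap: 0.183
```

```bash
python3 st.py
```

```text
14.95 [ 0.5894 -0.2395  0.1232] z [ 0.024 -0.004 -1.   ] yaw -0.3344 F [ 0.5 -0.1 -0.5] T [-0.03 -0.04 -0.03] gap 0.183 q6 1.33
```

The cap turns freely (T≈0.03 N m). Continuing to the stop.

Request:
send_rows:
  commands:
    - {"delta_pos": [0,0,0],"yaw": -0.1}
    - {"delta_pos": [0,0,0],"yaw": -0.1}
    - {"delta_pos": [0,0,0],"yaw": -0.1}
    - {"delta_pos": [0,0,0],"yaw": -0.1}
    - {"delta_pos": [0,0,0],"yaw": -0.1}
    - {"delta_pos": [0,0,0],"yaw": -0.1}

```text
t: 15.7
tcp_pos: [0.5894, -0.2407, 0.1232]
tool_rot: [0.888, -0.459, 0.012, 0.005]
force: [-0.6, -2.2, -0.2]
finger_gap: 0.18
```

```bash
python3 st.py
```

```text
15.7 [ 0.5894 -0.2407  0.1232] z [ 0.016 -0.02  -1.   ] yaw -0.9539 F [-0.6 -2.2 -0.2] T [-0.14  0.18  0.  ] gap 0.18 q6 1.97
```

Request:
send_rows:
  commands:
    - {"delta_pos": [0,0,0],"yaw": -0.06}
    - {"delta_pos": [0,0,0],"yaw": -0.06}

```text
t: 15.95
tcp_pos: [0.5889, -0.2408, 0.1232]
tool_rot: [0.858, -0.513, 0.011, 0.006]
force: [-1.3, 0.1, 0.5]
finger_gap: 0.177
```

```bash
python3 st.py
```

```text
15.95 [ 0.5889 -0.2408  0.1232] z [ 0.012 -0.022 -1.   ] yaw -1.078 F [-1.3  0.1  0.5] T [0.03 0.16 0.03] gap 0.177 q6 2.1
```

Request:
send_rows:
  commands:
    - {"delta_pos": [0,0,0],"yaw": -0.04}
    - {"delta_pos": [0,0,0],"yaw": -0.03}

```text
t: 16.2
tcp_pos: [0.5884, -0.2406, 0.1232]
tool_rot: [0.839, -0.544, 0.01, 0.007]
force: [-1.4, 1.4, -0.3]
finger_gap: 0.177
```

```bash
python3 st.py
```

```text
16.2 [ 0.5884 -0.2406  0.1232] z [ 0.01  -0.022 -1.   ] yaw -1.1507 F [-1.4  1.4 -0.3] T [0.08 0.04 0.05] gap 0.177 q6 2.17
```

Request:
send_rows:
  commands:
    - {"delta_pos": [0,0,0],"yaw": -0.03}
    - {"delta_pos": [0,0,0],"yaw": -0.02}

```text
t: 16.45
tcp_pos: [0.5879, -0.2407, 0.1233]
tool_rot: [0.825, -0.566, 0.01, 0.007]
force: [-0.6, -0.4, 1.0]
finger_gap: 0.176
```

```bash
python3 st.py
```

```text
16.45 [ 0.5879 -0.2407  0.1233] z [ 0.007 -0.023 -1.   ] yaw -1.2024 F [-0.6 -0.4  1. ] T [0.01 0.16 0.19] gap 0.176 q6 2.23
```

Torque is up to 0.19 N m after 60° of tool turn, so the stop has been reached. Lifting gently while watching the force.

Request:
send_rows:
  commands:
    - {"delta_pos": [0,0,0.2],"yaw": 0}
    - {"delta_pos": [0,0,0.3],"yaw": 0}
    - {"delta_pos": [0,0,0],"yaw": 0}

```text
t: 16.82
tcp_pos: [0.5879, -0.2404, 0.127]
tool_rot: [0.825, -0.565, 0.009, 0.007]
force: [-0.3, -0.7, -0.3]
finger_gap: 0.182
```

```bash
python3 st.py
```

```text
16.825 [ 0.5879 -0.2404  0.127 ] z [ 0.007 -0.022 -1.   ] yaw -1.2018 F [-0.3 -0.7 -0.3] T [0.01 0.15 0.13] gap 0.182 q6 2.23
```

Up 3.7 mm with no force (a locked cap lifts only 1.5 mm), so it is free. Lifting to about 7 cm.

Request:
send_rows:
  commands:
    - {"delta_pos": [0,0,0.8],"yaw": 0}
    - {"delta_pos": [0,0,1],"yaw": 0}
    - {"delta_pos": [0,0,1],"yaw": 0}
    - {"delta_pos": [0,0,1],"yaw": 0}
    - {"delta_pos": [0,0,1],"yaw": 0}
    - {"delta_pos": [0,0,1],"yaw": 0}
    - {"delta_pos": [0,0,0.8],"yaw": 0}
    - {"delta_pos": [0,0,0],"yaw": 0}
    - {"delta_pos": [0,0,0],"yaw": 0}
    - {"delta_pos": [0,0,0],"yaw": 0}

```text
t: 18.08
tcp_pos: [0.5882, -0.2405, 0.1997]
tool_rot: [0.824, -0.566, 0.01, 0.007]
force: [0.4, -0.4, -1.3]
finger_gap: 0.181
```

```bash
python3 st.py
python3 - <<'E'
from h import *
a=manip.snapshot('scene');b=manip.snapshot('top');cv2.imwrite('pics/t9.png',b)
o=np.hstack([cv2.resize(a[140:300,120:480],None,fx=1.1,fy=1.1),cv2.resize(b[120:280,160:500],(380,176))]); cv2.imwrite('pics/f.png',cv2.convertScaleAbs(o,alpha=1.5))
E
```

```text
18.075 [ 0.5882 -0.2405  0.1997] z [ 0.009 -0.023 -1.   ] yaw -1.2033 F [ 0.4 -0.4 -1.3] T [ 0.   -0.01  0.02] gap 0.181 q6 2.22
```

View pics/f.png

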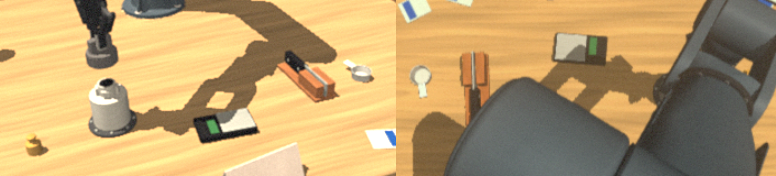

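The final picture shows the cap in the gripper above the open neck, the scraper in the holder, and the scale, scoop and weight where they were. Handing in.

```bash
python3 -c "
from station import manip; print(manip.sense()['qd'].round(3)); print(manip.sign_off())"
```

```text
[-0.    -0.002 -0.002  0.002 -0.001 -0.001]
the job is handed in; nothing more can be done
None
```

The job is done and handed in at about 18 s of the 64 s allowed; no verdict was reported.

- **Scraper:** it stands in the holder's slot and is let go. The wrist view after release put its blade point about 1–3 mm from my estimate of the slot's middle. Its yaw was 0.068 rad against 0.058 rad measured for the slot.
- **Cap direction:** turning it positive (anticlockwise from above) stopped hard at about 7° with 0.74 N m. The other way turned freely until the torque rose slightly, to 0.19 N m, after about 60° of tool turn. That is just past the stated 53–59°, and I took it as the stop.
- **Cap lift:** it came up with no resistance. It is held about 7.6 cm above its seat, over the canister, with the tool about 0.025 rad from vertical. The arm was still, with the gripper opening at 0.18 on the bar.
- **Bystanders:** the last picture shows the scale, scoop and weight apparently unmoved; I judged this by eye and did not measure it.
- **Disagreements:** the first two move calls were refused because the rows had no yaw value, so nothing moved. In the slot measurement, the base's near end and the cheek edges disagreed by about 1.5 mm sideways.

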